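Slide the loaded finishing caddy over the step into its rack bay

ROBOT

A 6-joint arm with a two-finger parallel gripper is mounted at the origin on a cart in front of the work surface, level with it; the furniture and walls round the work are solid. World frame = base frame: x ahead of the robot, y to its left, z up, the work surface at z = 0. Lengths are in mm, angles in degrees, forces in N, time in s.
With the tool pointing down it reaches from about 350 to 850 mm from the base axis. Payload 8.1 kg.
Tool frame: the origin (TCP) lies on the centre line of the jaws, within the pads' length; the fingertips stand r.tip_extent ahead of it and the grasp point (between the pads) lies 8 mm behind it (r.tip_extent is the distance from the TCP to the fingertips, in mm); z points along the fingers, y is the direction in which the jaws open and shut (so a half turn about z gives the same grasp; the last joint's range is limited). The gripper opens to 85 mm and grips with 20 to 120 N. Pads are 22 mm wide; open, the fingers measure 114 mm over their backs; the gripper's body (76 mm by 85 mm) begins 54 mm behind the grasp point. The pads swing forward as they close: fully open they stand 13 mm farther back than shut.
Start: joints at [63.06, 7.471, 85.268, -0, 87.261, -4.893], TCP at [225.204, 556.137, 242.292] pointing down, gripper open.
Joint ranges: [-169.43, 169.43], [-51.17, 129.36], [1.28, 143.12], [-76.62, 256.62], [0, 156.53], [-152.29, 152.29]. Speed limits (degrees/s): [136.94, 136.94, 159.86, 180, 180, 180].

INTERFACE

Orientations are given as [roll, pitch, yaw] about the fixed x, y, z axes, in that order (R = Rz(yaw) Ry(pitch) Rx(roll)).
In Python, from bench import sense, optics, hand_in, spotter, r gives the robot as it stands.
- The arm moves only by the tool apply_moves, never from a script. Its argument "series" is a list of rows, each a list of 3 entries, a list of its own where there are three numbers: the opening, from 0 (shut) to 1 (fully open), then the shift along the world's x, y, z in m, then the turn about the world's z in rad. In form: [[grip, [x, y, z], turn], ...]. A call has 1 to 5 rows; each row is the pose to reach, as a shift and turn from the pose measured when the call began; what a row does not reach only later rows make up. A row lasts 1/8 s, in which the tool goes at most 62.5 mm and 10.7 degrees, less where a joint would pass 70% of its speed; a pose out of reach is approached as far as the arm can. A call with a gripper value outside its range is refused whole. The fingers move at their own pace and stop on an object; "grip_force" is the grip in N (left out, the last holds). Time passes only in rows, so rows that repeat a pose let the fingers close. It gives the time, the measured TCP pose, the force and the opening at its end, in the units of the state.
- sense(): the state, without advancing time (a new reading comes with each control period).
- optics.snapshot(name): name is "scene" or "top" or "wrist"; returns a dict with "color" (400x640x3 uint8, blue, green, red), "intrinsics" (3x3 intrinsics, pixels), "distortion" ([k1, k2, p1, p2, k3] as OpenCV has them; the pictures are not rectified), "rvec" (rotation vector, rad) and "tvec" (3), from world to camera coordinates, as OpenCV has them. Camera axes: x right, y down, z forward; pixel columns grow to the right and rows downward; lengths in mm; the calibration is good to about 2 mm. A picture is of the moment at which its call begins. There is no depth.
- hand_in(): hands the job in, once; it reports no verdict.
Trained networks look in a picture, given as the dict that the camera call returned (one of the last four; its "shot" number tells which), for a name from the list of things; names that differ only in an ending like _2 or _b are one class to them, and where a whole thing is asked for, a point or a joint stands for the part that bears it (a point fixed in the world has none). Each returns a list of dicts, best first, with "p" (0 to 1); they miss things now and then, are a little off and sometimes report something else, mostly with a low value. They report only what shows in the picture. A call takes as long as a camera call. They do not tell look-alikes from the thing itself.
- spotter.search_frame(picture, query): "xyz" ([x, y, z] in mm, in the coordinates of the camera as it stood for that picture, good to about 4 mm: the middle of the surface that is visible of it).
- spotter.masks_of(picture, query): "mask" (400x640 bool, what is visible of it).
The state is a dict: "time": time; "joint_pos": joint angles; "qd": joint speeds; "joint_efforts": joint torques, N m; "tool_pos": TCP position; "tcp_rot": TCP orientation; "ft_force": force on the tool from outside, world axes, zero at the start; "wrist_torque": the same for the moment, N m; "finger_gap": finger opening in mm.
Only numpy, scipy, OpenCV 4.12 (cv2) and the standard library are available. Lean on these libraries where they do the work, as an engineer would, in place of code of your own. Each camera call takes 0.05 s, during which the arm holds its last target.

TASK

Put the loose grey sanding pad from the plywood board flat into the open rear well of the yellow caddy. Then, holding the caddy by its black tail handle, slide it along the board and over the step into the free, blue-lined bay of the rack until its nose is fully home against the stop. Slide it, do not lift it off; the tall solvent tin standing loose in it must stay upright, and nothing else on the bench may be disturbed.

Things in the scene. Friction and masses are not known exactly. Their poses are not given: they have to be found in the camera images.
- board: Fixed plywood transfer board, 290 (x) x 340 (y) x 20 mm. Origin under its centre on the bench; its top is at its own z = +20 mm. Its +x axis points towards the rack, its y axis runs along the edge that faces the rack.
- rack: Fixed wooden rack of two bays side by side past the board's +x edge (gap 3 to 30 mm). Base 190 (x) x 240 (y) mm, floor at its own z = +24 mm. Origin under the base's centre; +x points into the bays. Bays are 108 mm wide, centred at y = +58 and -58 mm, between 8 mm rails 28 mm high that run from x = -69 mm to the stop, whose face is at x = +85 mm.
- rack_mouth (a point): Middle of the front edge of the rack's floor, on the floor (rack x = -95 mm). The rack is sunk in the bench by up to 10 mm, so its floor lies between 6 mm lower and 4 mm higher than the board's top: compare heights.
- liner: Blue liner, 150 x 96 mm, on the floor of the free bay, flush (no step). Origin on the bay's floor, at the bay's middle in y; +x points into the bay to the stop, whose face is 82 mm ahead. When the caddy is fully home and straight its origin and axes coincide with these.
- carton: Brown carton, 108 (along the bay) x 97 x 118 mm high, fixed in the other bay. Origin under its centre, on the rack's floor.
- caddy: Yellow open caddy, 164 (x) x 98 (y) x 42 mm high, 0.25 to 0.5 kg, loose, on two steel runners along x (y = +-36 mm) whose front ends turn up 8 mm to ride up a small step. Origin on the runners' underside, midway along the yellow body; +x points to the nose (x = +82 mm). Walls 4 mm, inner floor at z = 12 mm; a low cross wall (top z = 26 mm) at x = +14 mm parts nose well (tin) and rear well.
- caddy_handle (a point): Point to grip the black tail handle: caddy x = -118 mm, z = 32 mm. The handle is a level bar along the caddy's x from x = -81 to -149 mm, 14 mm thick (y), 26 mm high (z = 16 to 42 mm).
- caddy_well (a point): Centre of the rear well's floor (90 x 90 mm): caddy x = -34 mm, z = 12 mm.
- tin: Yellow and white oblong solvent tin with a white cap, 48 (x) x 88 (y) x 149 mm tall, 0.35 kg, standing loose in the caddy's nose well. Origin under its centre, z up its axis.
- pad: Dark grey sanding pad 38 (x) x 52 (y) x 12 mm, loose on the board ahead of the caddy. Origin under its centre.
- tape: Green tape measure 32 (x) x 70 (y) x 54 mm, loose on a front corner of the board, beside the lanes to the bays. Leave alone. Origin under its centre.
- hexkey: Black L-shaped hex key 22 (x) x 75 (y) x 5 mm on the other front corner of the board. Leave alone. Origin under its centre.
- plane: Block plane 42 x 160 (y) x 57 mm on the bench left of the board. Leave alone.
- cutters: Black flush cutters 44 x 123 (y) x 11 mm on the bench left of the board. Leave alone.
There are look-alikes about, which are no part of the job. Of the things shaped like the pad, the grey one is meant.

How it is judged (in metres and radians):
On the way:
1. the pad lies released in the caddy's rear well while the caddy still stands on the board (x of pad in the frame of caddy between -0.072 and 0.012 m and y of pad in the frame of caddy between -0.04 and 0.04 m and z of pad in the frame of caddy between 0 and 0.026 m and x of caddy in the frame of liner below -0.15 m and contact force between pad and the fingers below 0.1 N and linear speed of pad below 0.05 m/s), for 0.2 s.
At the end, for the whole second after the job is handed in: The caddy stands flat on the floor of the blue-lined bay of the rack, straight (within 0.08 rad), within 9 mm sideways and with its nose within 8 mm of the stop, at rest and released; the pad lies flat in its rear well and the solvent tin stands upright in its nose well (x of caddy in the frame of liner between -0.008 and 0.006 m and y of caddy in the frame of liner between -0.009 and 0.009 m and z of caddy in the frame of liner between -0.004 and 0.005 m and angle between the x axis of caddy and the x axis of liner, either way round below 0.08 rad and angle between caddy's own z axis and vertical below 0.04 rad and linear speed of caddy below 0.02 m/s and linear speed of tin below 0.05 m/s and x of pad in the frame of caddy between -0.072 and 0.012 m and y of pad in the frame of caddy between -0.04 and 0.04 m and z of pad in the frame of caddy between 0 and 0.026 m and x of tin in the frame of caddy between 0.014 and 0.078 m and y of tin in the frame of caddy between -0.045 and 0.045 m and z of tin in the frame of caddy between 0.005 and 0.022 m and angle between tin's own z axis and vertical below 0.08 rad); the robot touches nothing.
It fails at once if the caddy is lifted more than 20 mm off the board's level instead of being slid (z of caddy in the frame of board above 0.04 m).
It fails at once if the caddy tips by more than 0.2 rad (angle between caddy's own z axis and vertical above 0.2 rad).
It fails at once if the solvent tin tips by more than 0.3 rad (angle between tin's own z axis and vertical above 0.3 rad).
It fails at once if the tape measure, hex key, block plane or flush cutters are moved more than 25 mm (distance of any of tape, hexkey, plane, cutters from where it was at the start of the episode above 0.025 m).
It also fails if it takes over 64 s, if anything falls off the work surface, if the arm or the gripper's body presses on something with over 40 N, if the wrist force passes 120 N, or if a joint passes its speed limit or range.

## Working session

There is one attempt and no reset: what is moved stays moved. The work goes in short steps, Python scripts to look and compute and a tool call to move; the robot and the scene stay as the last step left them, time stands still between calls to the robot, and variables do not carry over. Pictures are saved under pics/ and viewed, and the job is handed in when it is done.

Besides the shell and the picture viewer there is one more tool, called after "Emit:" by a JSON object that holds its "method" and its "body". apply_moves: Moves the arm, as the interface text tells. Its arguments: {"type":"object","properties":{"series":{"type":"array"},"grip_force":{"type":"number"}},"required":["series"]}

```bash
ls; mkdir -p pics; cat > h.py <<'E'
import numpy as np, cv2
from bench import sense, optics, hand_in, spotter, r
def snap(name,fn=None):
    p=optics.snapshot(name)
    if fn: cv2.imwrite('pics/'+fn+'.png',p['color'])
    return p
def Rt(p):
    R,_=cv2.Rodrigues(np.array(p['rvec'],float)); return R,np.array(p['tvec'],float).ravel()
def c2w(p,x):
    R,t=Rt(p); return R.T@(np.array(x,float)-t)
def pix2plane(p,uv,z):
    uv=np.array(uv,float).reshape(-1,1,2)
    n=cv2.undistortPoints(uv,np.array(p['intrinsics'],float),np.array(p['distortion'],float)).reshape(-1,2)
    R,t=Rt(p); C=-R.T@t
    d=np.c_[n,np.ones(len(n))]@R
    s=(z-C[2])/d[:,2]
    return C+d*s[:,None]
def proj(p,X):
    return cv2.projectPoints(np.array(X,float).reshape(-1,1,3),np.array(p['rvec'],float),np.array(p['tvec'],float),np.array(p['intrinsics'],float),np.array(p['distortion'],float))[0].reshape(-1,2)
E
python3 - <<'E'
from h import *
np.set_printoptions(precision=1,suppress=True)
print(sense()); print(r.tip_extent)
for c in ['scene','top','wrist']:
    p=snap(c,c+'0')
    R,t=Rt(p); print(c,'cam at',-R.T@t)
    for q in ['pad','caddy','caddy_handle','caddy_well','liner','rack_mouth','board','rack','tin','tape','hexkey','carton']:
        try:
            res=spotter.search_frame(p,q)
            print(q,[(round(d['p'],2),c2w(p,d['xyz'])) for d in res[:4]])
        except Exception as e: print(q,e)
E
```

```text
pics
{'time': 0.0, 'joint_pos': array([63.1,  7.5, 85.3,  0. , 87.3, -4.9]), 'qd': array([ 0. ,  0. , -0.1,  0. ,  0.1,  0.1]), 'joint_efforts': array([ -0. , -56.9, -50.1,  -0. ,   0. ,  -0. ]), 'tool_pos': array([225. , 555.7, 241.3]), 'tcp_rot': array([-179.9,   -0. ,  158. ]), 'ft_force': array([-0.2,  1.1, -0.2]), 'wrist_torque': array([-0. ,  0. , -0.1]), 'finger_gap': 85.61459420630116}
11.0
scene cam at [-357.  1046.6  671.6]
pad [(0.67, array([457.1,  68.5,  33. ])), (0.63, array([772.2, 344. ,  15.4])), (0.49, array([766.3, 232.3,  13.2]))]
caddy [(0.89, array([504.5, 294.2,  42.3]))]
caddy_handle [(0.62, array([507.1, 293.4,  45.3]))]
caddy_well [(0.78, array([508.3, 288. ,  46.9]))]
liner [(0.92, array([495.8, -60.5,  17.2])), (0.3, array([524.2, -52.1,  21.8]))]
rack_mouth [(0.64, array([525.1, -51.3,  24.5]))]
board [(0.69, array([363.4, 539.3,  17.7])), (0.56, array([418.7, 206.9,  17.8])), (0.39, array([533. , 227.2,  79.3]))]
rack [(0.69, array([524.4, -53.4,  22.3]))]
tin [(0.62, array([534.4, 227.1,  77.8]))]
tape [(0.33, array([507.9, 291.2,  44.5]))]
hexkey []
ca
[... 529 characters left out ...]
538.8, -47.5,  20.9]))]
board [(0.56, array([453.7, 159.9,  21. ]))]
rack [(0.57, array([539.6, -48.8,  18.7])), (0.36, array([450.7, 157.8,  20. ]))]
tin [(0.95, array([523.6, 208.6, 157.6]))]
tape [(0.74, array([663.1, 115.4,  60.7]))]
hexkey [(0.43, array([369.4,  54. ,  19.7]))]
carton [(0.6, array([583.1, -54.9, 136.1])), (0.25, array([451.8, 158.9,  19.1]))]
wrist cam at [148.7 586.3 373.9]
pad []
caddy []
caddy_handle [(0.39, array([490.1, 200.1,  33.3]))]
caddy_well [(0.63, array([491.6, 192.4,  32.5]))]
liner []
rack_mouth [(0.64, array([510.6, 527. ,   9.5]))]
board [(0.69, array([455.3, 175. ,  18.6]))]
rack [(0.55, array([495.6, 198.7,  35.3]))]
tin []
tape []
hexkey []
carton []
```

View pics/top0.png

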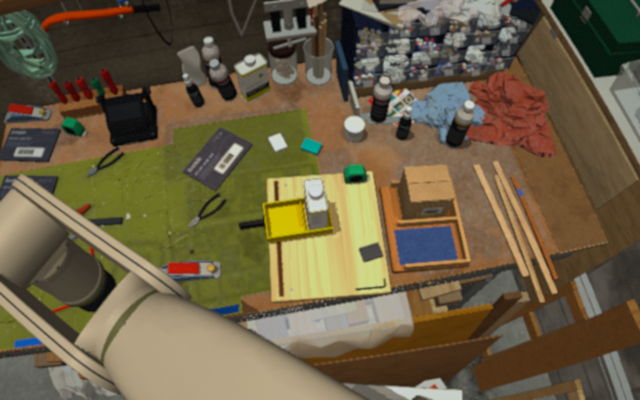

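View pics/scene0.png

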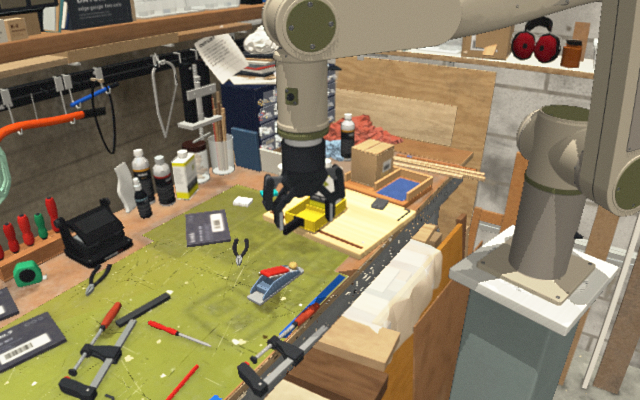

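View pics/wrist0.png

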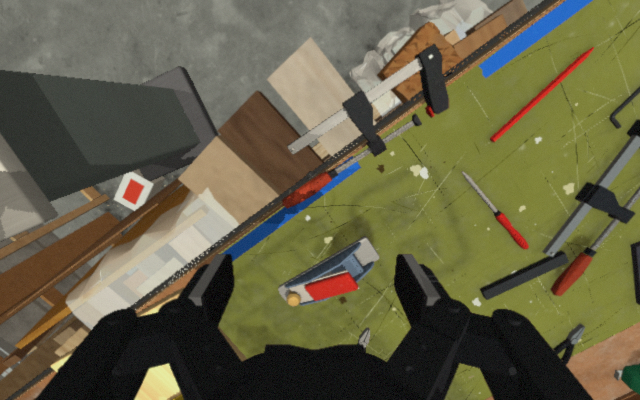

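```bash
python3 - <<'E'
import cv2
im=cv2.imread('pics/top0.png')
cv2.imwrite('pics/top0c.png',cv2.resize(im[155:315,230:480],None,fx=3.2,fy=3.2,interpolation=cv2.INTER_CUBIC))
E
```

```text
(no output)
```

View pics/top0c.png

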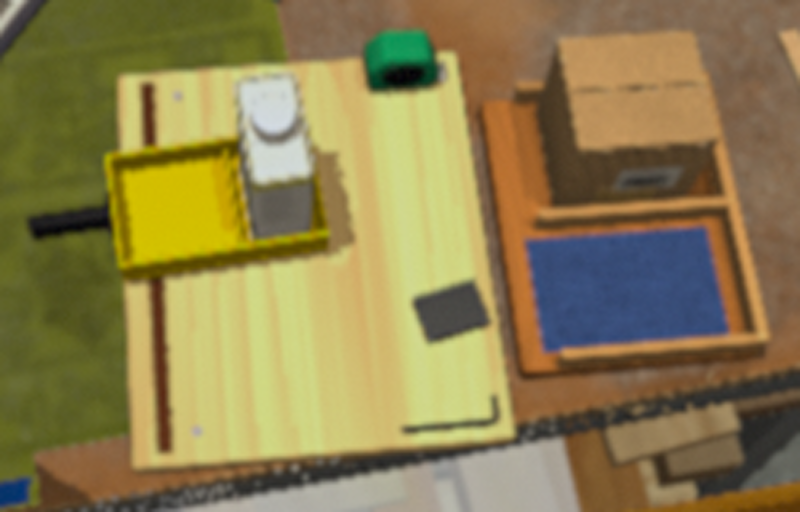

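```bash
python3 - <<'E'
from h import *
np.set_printoptions(precision=1,suppress=True)
p=snap('top')
f=lambda a:np.array(a,float)/3.2+np.array([230,155])
for n,z,pts in [('board',20,[(118,75),(457,52),(513,437),(133,468)]),('pad',32,[(413,299),(473,281),(489,321),(429,342)]),
 ('caddy rim',62,[(105,156),(330,240),(120,275)]),('handle',62,[(30,228),(105,215)]),
 ('liner',22,[(525,240),(708,226),(728,333),(543,350)]),('rackfront',22,[(484,103),(522,373)]),('stop',50,[(713,165),(765,338)]),('tape',74,[(366,40),(430,33)]),('hex',25,[(403,430),(495,423),(495,396)])]:
    print(n); print(pix2plane(p,f(pts),z))
E
```

```text
board
[[654.3 349.5  20. ]
 [698.4  63.2  20. ]
 [364.5  13.5  20. ]
 [319.8 296.6  20. ]]
pad
[[465.9  93.9  32. ]
 [484.3  47.6  32. ]
 [451.9  34.6  32. ]
 [431.5  80.4  32. ]]
caddy rim
[[556.6 343.3  62. ]
 [497.9 161.3  62. ]
 [456.9 318.9  62. ]]
handle
[[490.3 393.4  62. ]
 [505.8 336.7  62. ]]
liner
[[ 526.6    5.3   22. ]
 [ 549.5 -144.    22. ]
 [ 458.3 -155.2   22. ]
 [ 434.7   -8.9   22. ]]
rackfront
[[649.3  39.8  22. ]
 [415.    7.3  22. ]]
stop
[[ 590.8 -143.1   50. ]
 [ 445.5 -175.5   50. ]]
tape
[[671.7 142.7  74. ]
 [682.3  90.7  74. ]]
hex
[[362.8  97.   25. ]
 [373.   27.9  25. ]
 [394.2  28.2  25. ]]
```

Emit:
{"method": "apply_moves", "body": {"series": [[1, [0.03, -0.05, 0.03], -0.16], [1, [0.06, -0.1, 0.05], -0.32], [1, [0.09, -0.155, 0.05], -0.48], [1, [0.12, -0.21, 0.05], -0.64], [1, [0.15, -0.26, 0.05], -0.81]]}}

```text
time: 2.62
tool_pos: [375.8, 294.4, 292.7]
tcp_rot: [179.9, -0.0, 111.2]
ft_force: [1.4, 0.2, 0.5]
finger_gap: 85.5
```

Emit:
{"method": "apply_moves", "body": {"series": [[1, [0.03, -0.05, 0]], [1, [0.055, -0.095, 0]], [1, [0.08, -0.14, 0]], [1, [0.095, -0.165, 0]], [1, [0.095, -0.165, 0]]]}}

```text
$.series[0]: bad value
```

Emit:
{"method": "apply_moves", "body": {"series": [[1, [0.03, -0.05, 0], 0], [1, [0.055, -0.095, 0], 0], [1, [0.08, -0.14, 0], 0], [1, [0.095, -0.165, 0], 0], [1, [0.095, -0.165, 0], 0]]}}

```text
time: 3.25
tool_pos: [471.5, 127.6, 292.6]
tcp_rot: [179.9, 0.0, 111.1]
ft_force: [0.0, -0.3, -1.2]
finger_gap: 85.6
```

```bash
python3 - <<'E'
from h import *
np.set_printoptions(precision=1,suppress=True)
import pickle
p=snap('wrist','wrist1'); pickle.dump(p,open('w1.pkl','wb'))
R,t=Rt(p); print(-R.T@t, R, p['intrinsics'])
p=snap('top','top1');pickle.dump(p,open('t1.pkl','wb'))
p=snap('scene','scene1');pickle.dump(p,open('s1.pkl','wb'))
E
```

```text
[441.4 203.5 424.2] [[ 0.9  0.4  0. ]
 [ 0.3 -0.9  0.3]
 [ 0.1 -0.3 -0.9]] [[282.5   0.  313.8]
 [  0.  282.5 199.5]
 [  0.    0.    1. ]]
```

View pics/wrist1.png

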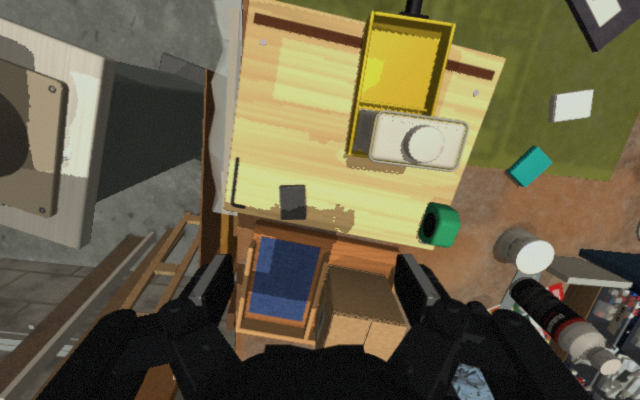

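View pics/scene1.png

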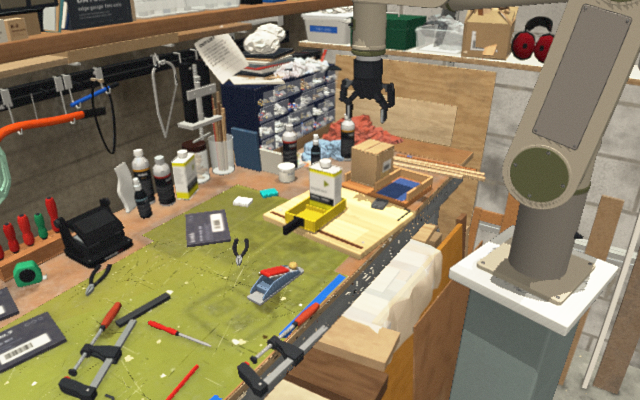

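```bash
python3 - <<'E'
import cv2
im=cv2.imread('pics/wrist1.png')
cv2.imwrite('pics/w1a.png',cv2.resize(im[150:350,210:460],None,fx=3,fy=3,interpolation=cv2.INTER_CUBIC))
cv2.imwrite('pics/w1b.png',cv2.resize(im[0:180,320:520],None,fx=3.3,fy=3.3,interpolation=cv2.INTER_CUBIC))
E
```

```text
(no output)
```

View pics/w1a.png

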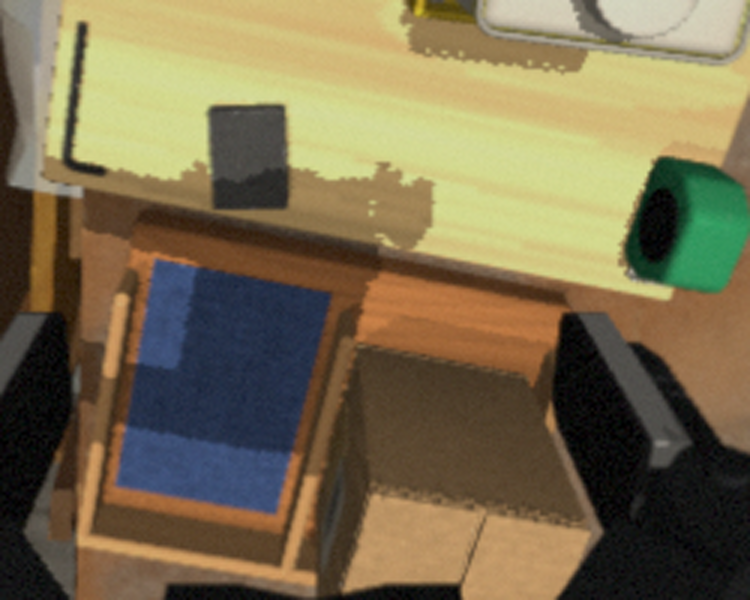

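View pics/w1b.png

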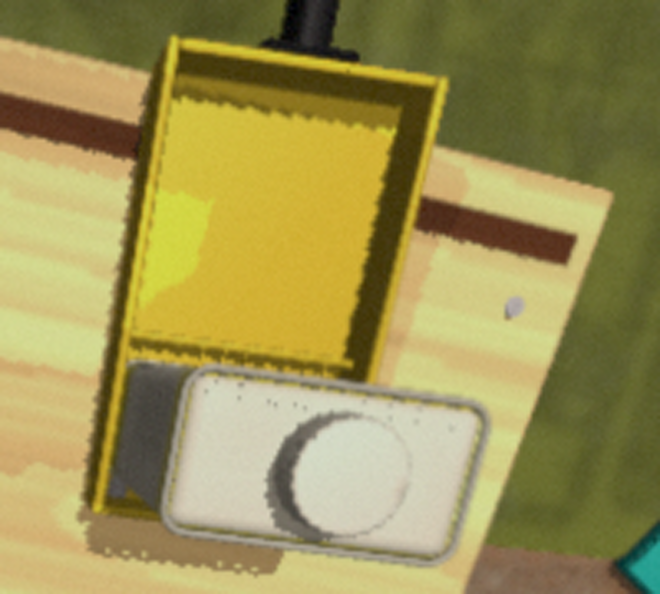

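```bash
python3 - <<'E'
from h import *
import pickle
np.set_printoptions(precision=1,suppress=True)
p=pickle.load(open('w1.pkl','rb')); tp=pickle.load(open('t1.pkl','rb'))
a=lambda q:np.array(q,float)/3+np.array([210,150])-.33
b=lambda q:np.array(q,float)/3.3+np.array([320,0])-.33
T=lambda q:np.array(q,float)/3.2+np.array([230,155])-.33
for n,z,pts in [('pad',32,a([(209,106),(285,104),(288,208),(214,209)])),('board',20,a([(47,178),(668,298)])),
  ('boardrear',20,b([(612,190)])),('liner',20,a([(330,292),(277,514),(115,487),(153,258)])),('rim',62,b([(446,80),(172,38),(97,512)]))]:
    print(n); print(pix2plane(p,pts,z))
def tri(u1,u2):
    out=[]
    for q,w in zip(u1,u2):
        C1=pix2plane(p,[q],500)[0]; d1=pix2plane(p,[q],0)[0]-C1
        C2=pix2plane(tp,[w],500)[0]; d2=pix2plane(tp,[w],0)[0]-C2
        s=np.linalg.lstsq(np.c_[d1,-d2],C2-C1,rcond=None)[0]
        X1=C1+s[0]*d1; X2=C2+s[1]*d2
        out.append(np.r_[(X1+X2)/2,np.linalg.norm(X1-X2)])
    return np.array(out)
print('tri liner');print(tri(a([(330,292),(277,514),(115,487),(153,258)]),T([(525,240),(708,226),(728,333),(543,350)])))
print('tri board');print(tri(np.r_[a([(47,178),(668,298)]),b([(612,190)])],T([(513,437),(457,52),(118,75)])))
print('tri pad');print(tri(a([(209,106),(285,104),(288,208),(214,209)]),T([(429,342),(413,299),(473,281),(489,321)])))
print('tri rim');print(tri(b([(446,80),(172,38)]),T([(105,156),(120,275)])))
E
```

```text
pad
[[434.9  82.8  32. ]
 [468.6  96.9  32. ]
 [488.9  46.9  32. ]
 [454.5  33.1  32. ]]
board
[[369.8  13.4  20. ]
 [699.3  66.2  20. ]]
boardrear
[[653.6 349.2  20. ]]
liner
[[ 528.3    4.7   20. ]
 [ 552.8 -143.6   20. ]
 [ 457.7 -159.3   20. ]
 [ 433.9  -10.1   20. ]]
rim
[[559.2 342.3  62. ]
 [466.4 319.2  62. ]
 [506.1 162.4  62. ]]
tri liner
[[ 527.5    6.1   22.5    0.6]
 [ 552.6 -144.4   18.5    1.2]
 [ 457.3 -153.    27.     0.2]
 [ 434.2   -7.4   25.4    0.4]]
tri board
[[368.   12.1  14.2   3.2]
 [704.6  63.3  11.5   0.2]
 [657.  351.2  15.2   1.6]]
tri pad
[[434.8  80.7  25.    0. ]
 [469.3  94.6  24.7   0.7]
 [488.1  46.7  28.1   3.6]
 [453.6  34.4  32.5   2.8]]
tri rim
[[562.3 346.   52.3   0.1]
 [467.1 324.5  40.6   3.4]]
```

```bash
python3 - <<'E'
from h import *
print([x for x in dir(r) if not x.startswith('_')]); 
for x in dir(r):
    if not x.startswith('_'): print(x, repr(getattr(r,x))[:100])
E
```

```text
['PlanningError', 'tip_extent']
PlanningError <class 'bench.PlanningError'>
tip_extent 11.0
```

Emit:
{"method": "apply_moves", "body": {"series": [[0.8, [-0.003, -0.02, -0.05], 0.016], [0.8, [-0.006, -0.04, -0.1], 0.016], [0.8, [-0.009, -0.06, -0.15], 0.016], [0.8, [-0.0105, -0.063, -0.2], 0.016], [0.8, [-0.0105, -0.063, -0.225], 0.016]]}}

```text
time: 4.03
tool_pos: [457.6, 67.8, 64.7]
tcp_rot: [-179.9, -0.1, 112.2]
ft_force: [-0.0, -0.1, -0.1]
finger_gap: 68.7
```

```bash
python3 - <<'E'
from h import *
import pickle
p=snap('wrist','wrist2');pickle.dump(p,open('w2.pkl','wb'))
p=snap('scene','scene2')
im=p['color']; cv2.imwrite('pics/s2c.png',cv2.resize(im[80:280,240:490],None,fx=3,fy=3,interpolation=cv2.INTER_CUBIC))
E
```

```text
(no output)
```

View pics/wrist2.png

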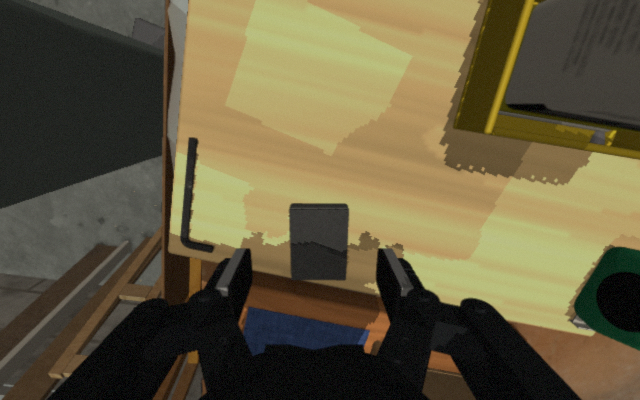

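View pics/s2c.png

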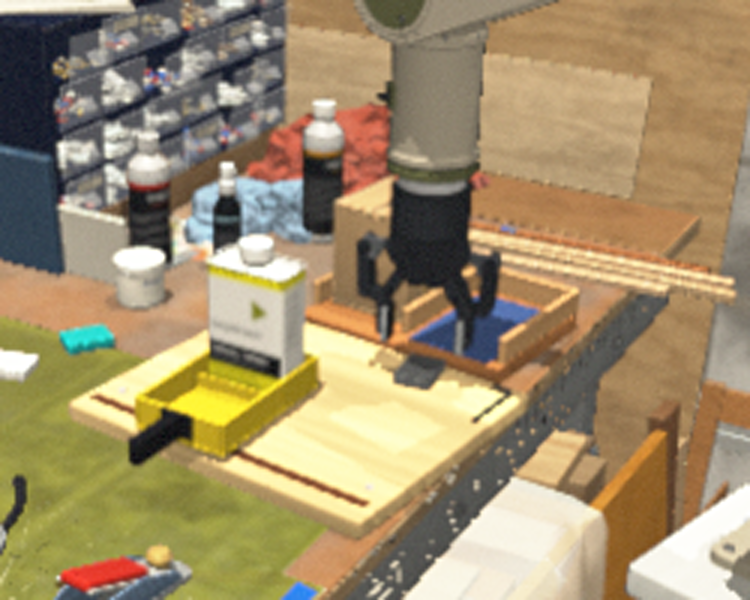

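```bash
python3 - <<'E'
from h import *
import pickle
np.set_printoptions(precision=1,suppress=True)
p=pickle.load(open('w2.pkl','rb'))
R,t=Rt(p);print(-R.T@t)
X=pix2plane(p,[(291,206),(348,206),(347,280),(292,280)],32);print(X,X.mean(0))
print(sense()['tool_pos'])
im=p['color']; cv2.imwrite('pics/w2c.png',cv2.resize(im[190:390,150:400],None,fx=3,fy=3,interpolation=cv2.INTER_CUBIC))
E
```

```text
[426.4 142.9 196.5]
[[435.3  82.5  32. ]
 [468.   95.8  32. ]
 [489.5  46.9  32. ]
 [454.9  32.7  32. ]] [461.9  64.5  32. ]
[456.8  67.9  64.4]
```

View pics/w2c.png

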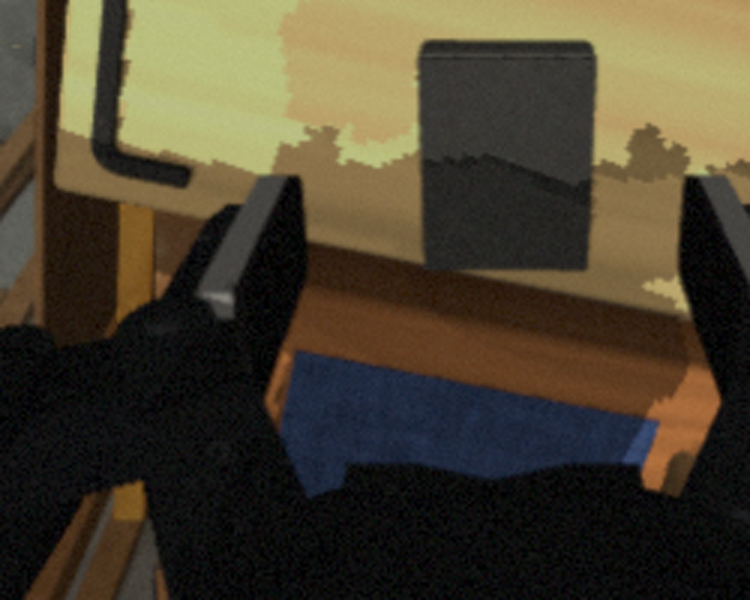

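Emit:
{"method": "apply_moves", "body": {"series": [[0.75, [0.005, -0.003, -0.015], 0], [0.75, [0.005, -0.003, -0.025], 0], [0.75, [0.005, -0.003, -0.031], 0], [0.6, [0.005, -0.003, -0.031], 0], [0.3, [0.005, -0.003, -0.031], 0]], "grip_force": 30}}

```text
time: 4.75
tool_pos: [462.4, 65.0, 34.3]
tcp_rot: [-179.8, -0.1, 112.3]
ft_force: [1.8, 1.0, -0.1]
finger_gap: 36.7
```

Emit:
{"method": "apply_moves", "body": {"series": [[0.2, [0, 0, 0], 0], [0.2, [0, 0, 0], 0], [0.2, [0, 0, 0], 0]]}}

```text
time: 5.12
tool_pos: [462.5, 65.0, 34.4]
tcp_rot: [-179.8, -0.1, 112.3]
ft_force: [0.3, 0.1, 0.2]
finger_gap: 37.1
```

Emit:
{"method": "apply_moves", "body": {"series": [[0.2, [0, 0, 0.01], 0], [0.2, [0, 0, 0.03], 0], [0.2, [0, 0.01, 0.08], -0.04], [0.2, [0, 0.03, 0.13], -0.08], [0.2, [0, 0.05, 0.18], -0.12]]}}

```text
time: 5.75
tool_pos: [462.2, 115.4, 216.8]
tcp_rot: [-179.8, -0.1, 105.3]
ft_force: [2.0, 0.8, -0.4]
finger_gap: 36.8
```

Emit:
{"method": "apply_moves", "body": {"series": [[0.2, [0.01, 0.03, 0.035], -0.03], [0.2, [0.02, 0.07, 0.035], -0.03], [0.2, [0.035, 0.12, 0.035], -0.03], [0.2, [0.055, 0.17, 0.035], -0.03], [0.2, [0.055, 0.17, 0.035], -0.03]]}}

```text
time: 6.38
tool_pos: [517.1, 288.3, 250.9]
tcp_rot: [-179.7, -0.2, 103.8]
ft_force: [1.0, 0.4, -0.0]
finger_gap: 36.9
```

```bash
python3 - <<'E'
from h import *
import pickle
p=snap('wrist','wrist3');pickle.dump(p,open('w3.pkl','wb'))
print(sense()['tool_pos'],sense()['tcp_rot'])
E
```

```text
[516.88661281 286.58616194 251.24926602] [-1.79749665e+02 -1.18515230e-01  1.03700310e+02]
```

View pics/wrist3.png

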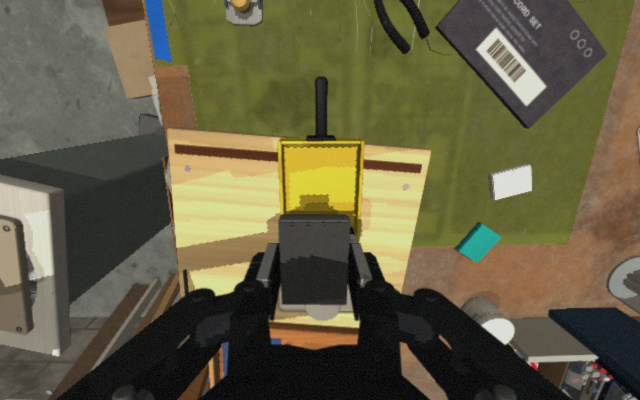

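```bash
python3 - <<'E'
import cv2
im=cv2.imread('pics/wrist3.png')
cv2.imwrite('pics/w3c.png',cv2.resize(im[60:240,250:390],None,fx=4,fy=4,interpolation=cv2.INTER_CUBIC)[:600])
E
```

```text
(no output)
```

View pics/w3c.png

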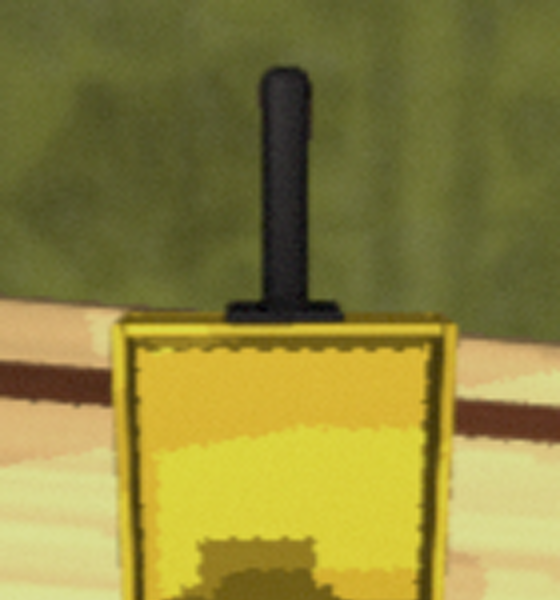

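```bash
python3 - <<'E'
from h import *
import pickle
np.set_printoptions(precision=1,suppress=True)
p=pickle.load(open('w3.pkl','rb'))
R,t=Rt(p);print(-R.T@t)
f=lambda q:np.array(q,float)/4+np.array([250,60])-.4
X=pix2plane(p,f([(118,325),(455,322),(285,70),(285,300)]),62);print(X)
d=X[1]-X[0];print(np.linalg.norm(d),np.degrees(np.arctan2(d[1],d[0])))
h=X[2]-X[3];print(np.degrees(np.arctan2(h[1],h[0])))
m=(X[0]+X[1])/2
for yaw in (-76,):
    u=np.array([np.cos(np.radians(yaw)),np.sin(np.radians(yaw)),0])
    print('origin from rear',m+82*u,'from tip',X[2]+149*u,'well',m+48*u,'handle',m-36*u)
t1=pickle.load(open('t1.pkl','rb'))
for n,pp in (('t1',t1),):
  c=pp['color'][155:260,230:350]; cv2.imwrite('pics/t1c.png',cv2.resize(c,None,fx=5,fy=5,interpolation=cv2.INTER_CUBIC))
E
```

```text
[497.7 367.  382.7]
[[467.5 320.7  62. ]
 [558.9 343.9  62. ]
 [496.8 395.9  62. ]
 [511.3 338.4  62. ]]
94.37022722857616 14.278812534863942
104.16772481475346
origin from rear [533.  252.7  62. ] from tip [532.8 251.3  62. ] well [524.8 285.7  62. ] handle [504.5 367.2  62. ]
```

View pics/t1c.png

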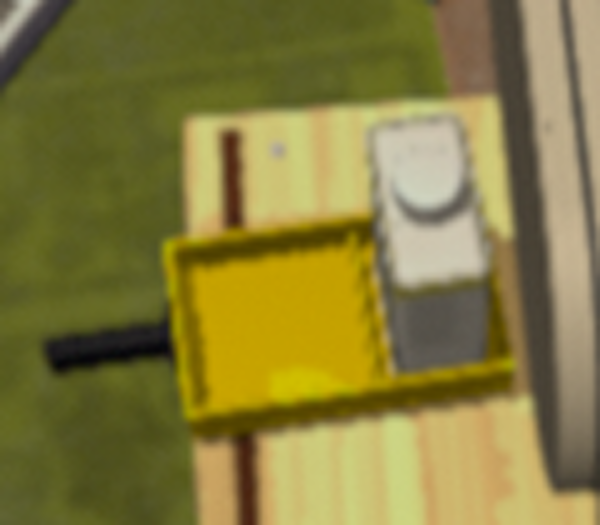

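Emit:
{"method": "apply_moves", "body": {"series": [[0.2, [0.007, 0.002, -0.04], 0.008], [0.2, [0.007, 0.002, -0.09], 0.008], [0.2, [0.007, 0.002, -0.14], 0.008], [0.2, [0.007, 0.002, -0.17], 0.008], [0.2, [0.007, 0.002, -0.185], 0.008]]}}

```text
time: 7.05
tool_pos: [522.9, 287.0, 64.9]
tcp_rot: [-179.6, -0.1, 104.1]
ft_force: [-0.5, -0.2, 0.0]
finger_gap: 36.8
```

```bash
python3 - <<'E'
from h import *
import pickle
p=snap('scene','scene4')
im=p['color']; cv2.imwrite('pics/s4c.png',cv2.resize(im[80:280,240:450],None,fx=3,fy=3,interpolation=cv2.INTER_CUBIC))
p=snap('wrist','wrist4')
s=sense();print(s['tool_pos'],s['ft_force'])
E
```

```text
[523.13858473 287.4900509   65.41411429] [-0.26385862  0.78642745 -0.34535782]
```

View pics/s4c.png

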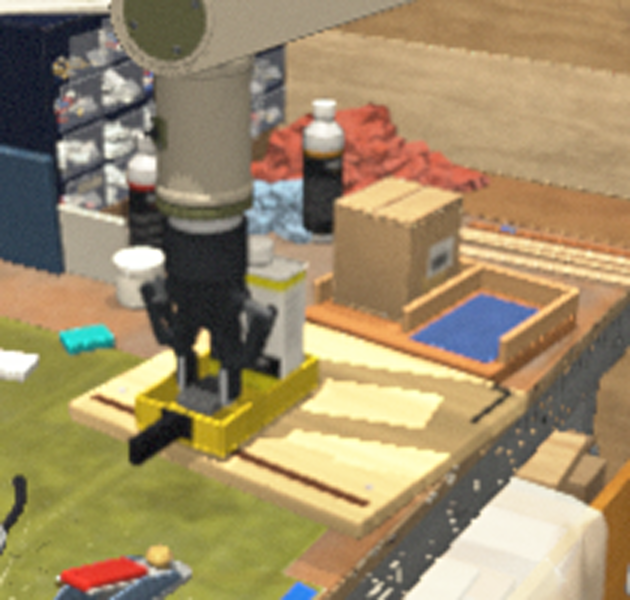

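View pics/wrist4.png

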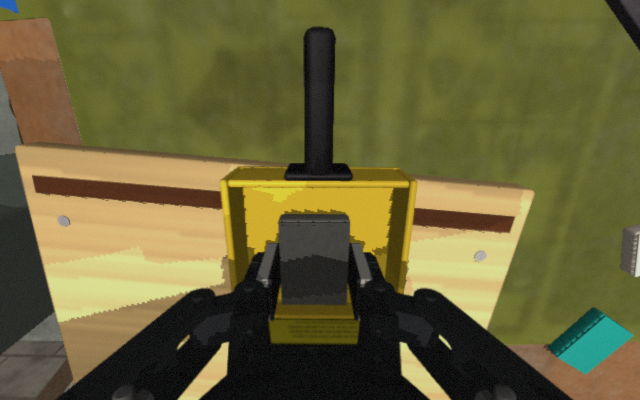

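Emit:
{"method": "apply_moves", "body": {"series": [[0.2, [0, 0.002, -0.008], 0], [0.2, [0, 0.002, -0.014], 0], [0.2, [0, 0.002, -0.017], 0], [0.2, [0, 0.002, -0.018], 0]]}}

```text
time: 7.65
tool_pos: [523.1, 289.5, 47.4]
tcp_rot: [-179.6, -0.1, 104.1]
ft_force: [-0.2, 0.2, -1.4]
finger_gap: 36.9
```

Emit:
{"method": "apply_moves", "body": {"series": [[0.2, [0, 0, -0.001], 0], [0.2, [0, 0, -0.002], 0]]}}

```text
time: 7.9
tool_pos: [523.4, 289.7, 46.2]
tcp_rot: [-179.7, -0.1, 104.1]
ft_force: [-4.3, -2.5, 11.9]
finger_gap: 37.0
```

Emit:
{"method": "apply_moves", "body": {"series": [[0.5, [0, 0, 0.0005], 0], [0.56, [0, 0, 0.001], 0], [0.58, [0, 0, 0.001], 0], [0.58, [0, 0, 0.015], 0], [0.58, [0, 0, 0.045], 0]]}}

```text
time: 8.52
tool_pos: [522.3, 289.2, 90.8]
tcp_rot: [-179.5, -0.1, 104.1]
ft_force: [0.6, 1.1, 1.0]
finger_gap: 49.6
```

Emit:
{"method": "apply_moves", "body": {"series": [[0.58, [-0.005, 0.02, 0.05], 0], [0.58, [-0.01, 0.04, 0.1], 0], [0.58, [-0.02, 0.08, 0.1], 0], [0.58, [-0.02, 0.08, 0.1], 0]]}}

```text
time: 9.02
tool_pos: [501.8, 371.8, 193.0]
tcp_rot: [-179.6, -0.2, 104.3]
ft_force: [0.4, -0.4, -0.3]
finger_gap: 49.5
```

```bash
python3 - <<'E'
from h import *
import pickle
p=snap('wrist','wrist5');pickle.dump(p,open('w5.pkl','wb'))
s=sense();print(s['tool_pos'],s['tcp_rot'],s['ft_force'])
E
```

```text
[501.87600726 370.25971097 191.85218499] [-1.79542705e+02 -7.71843626e-02  1.04244919e+02] [ 0.53396789 -0.72931649 -0.08617602]
```

View pics/wrist5.png

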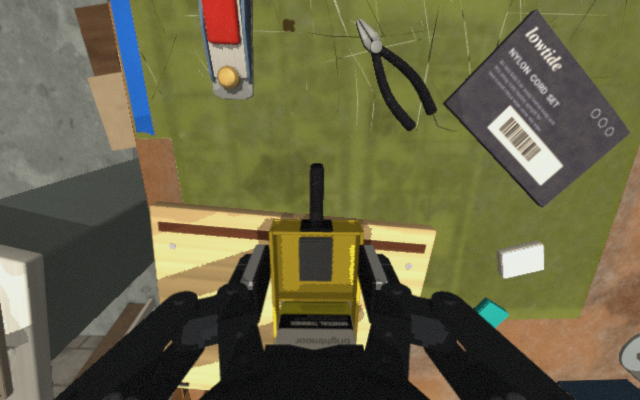

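```bash
python3 - <<'E'
from h import *
import pickle
np.set_printoptions(precision=1,suppress=True)
p=pickle.load(open('w5.pkl','rb'))
c=p['color'][150:270,250:400]; cv2.imwrite('pics/w5c.png',cv2.resize(c,None,fx=5,fy=5,interpolation=cv2.INTER_CUBIC))
X=pix2plane(p,[(317,165),(316.5,218),(271,221),(363,221)],62);print(X)
u=np.array([np.cos(np.radians(-75.8)),np.sin(np.radians(-75.8)),0])
print(X[0]+31*u)
E
```

```text
[[496.4 398.9  62. ]
 [509.4 346.7  62. ]
 [465.8 332.1  62. ]
 [555.5 355.1  62. ]]
[504.  368.9  62. ]
```

View pics/w5c.png

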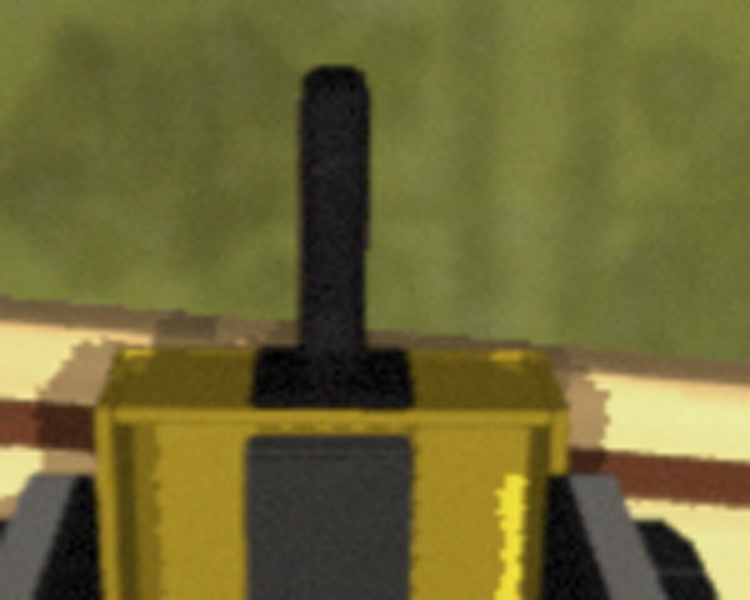

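Emit:
{"method": "apply_moves", "body": {"series": [[0.58, [0.002, -0.001, -0.05], 0], [0.58, [0.002, -0.001, -0.1], 0], [0.58, [0.002, -0.001, -0.13], 0], [0.58, [0.002, -0.001, -0.145], 0], [0.5, [0.002, -0.001, -0.145], 0]]}}

```text
time: 9.7
tool_pos: [503.5, 368.3, 46.1]
tcp_rot: [-179.4, -0.0, 104.2]
ft_force: [0.9, -0.0, 1.3]
finger_gap: 42.6
```

Emit:
{"method": "apply_moves", "body": {"series": [[0.3, [0, 0, 0], 0], [0.1, [0, 0, 0], 0], [0, [0, 0, 0], 0], [0, [0, 0, 0], 0], [0, [0, 0, 0], 0]], "grip_force": 50}}

```text
time: 10.32
tool_pos: [504.7, 368.9, 48.0]
tcp_rot: [-179.6, -0.1, 104.2]
ft_force: [-0.6, -0.2, 6.9]
finger_gap: 12.9
```

```bash
python3 - <<'E'
from h import *
import pickle
p=snap('wrist','wrist6');pickle.dump(p,open('w6.pkl','wb'))
p=snap('top','top6');pickle.dump(p,open('t6.pkl','wb'))
s=sense();print(s['tool_pos'],s['tcp_rot'],s['ft_force'])
im=p['color']
cv2.imwrite('pics/top6c.png',cv2.resize(im[155:315,230:480],None,fx=3.2,fy=3.2,interpolation=cv2.INTER_CUBIC))
E
```

```text
[504.65289377 368.90833359  48.01342973] [-1.79591963e+02 -7.20467724e-02  1.04203599e+02] [-1.54914196 -0.67149604  6.70816913]
```

View pics/wrist6.png

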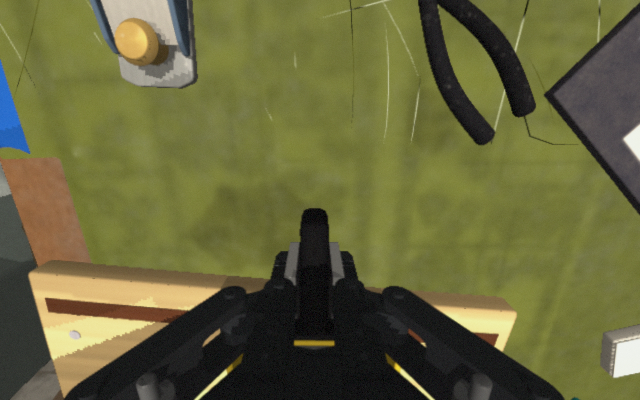

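View pics/top6c.png

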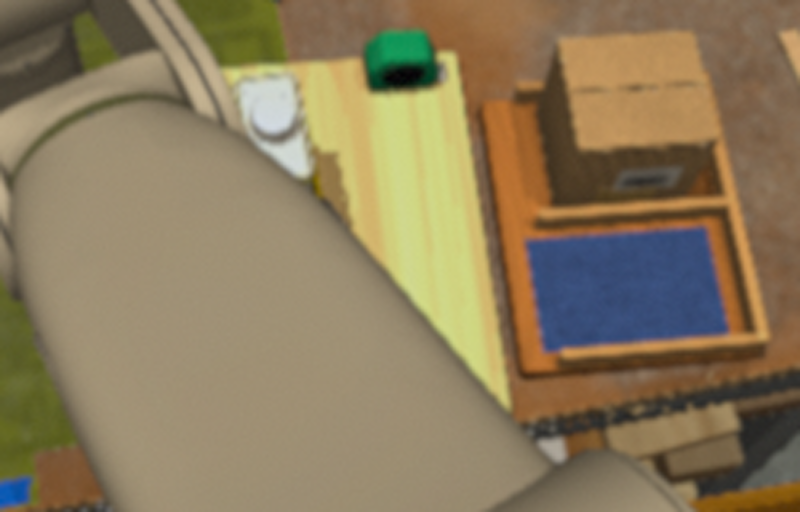

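```bash
python3 - <<'E'
from h import *
import pickle
w=pickle.load(open('w1.pkl','rb')); s=pickle.load(open('s1.pkl','rb'));t=pickle.load(open('t1.pkl','rb'));w2=pickle.load(open('w2.pkl','rb'))
# precise liner corners via blue mask
for n,p in (('w',w),('s',s),('t0',cv2.imread('pics/top0.png')),('w2',w2)):
    im=p if isinstance(p,np.ndarray) else p['color']
    hsv=cv2.cvtColor(im,cv2.COLOR_BGR2HSV)
    m=cv2.inRange(hsv,(105,100,30),(125,255,255))
    k,lab,st,c=cv2.connectedComponentsWithStats(m)
    o=np.argsort(-st[1:,4])[:5]+1
    print(n,[(st[i].tolist(),c[i].round(0).tolist()) for i in o])
im=s['color'];cv2.imwrite('pics/s1c.png',cv2.resize(im[160:230,340:480],None,fx=5,fy=5,interpolation=cv2.INTER_CUBIC))
E
```

```text
w [([250, 238, 70, 82, 4137], [283.0, 278.0]), ([629, 317, 9, 8, 32], [633.0, 321.0]), ([631, 290, 7, 7, 25], [634.0, 293.0]), ([565, 363, 7, 6, 15], [568.0, 365.0]), ([622, 266, 5, 6, 11], [624.0, 268.0])]
s [([222, 82, 51, 52, 1132], [242.0, 106.0]), ([378, 179, 40, 21, 423], [398.0, 189.0]), ([279, 274, 66, 61, 340], [321.0, 295.0]), ([70, 86, 40, 21, 186], [89.0, 96.0]), ([310, 26, 27, 7, 149], [323.0, 29.0])]
t0 [([396, 227, 61, 37, 1782], [425.0, 245.0]), ([352, 12, 32, 20, 276], [366.0, 22.0]), ([14, 338, 28, 10, 178], [27.0, 342.0]), ([512, 0, 25, 9, 172], [524.0, 4.0]), ([213, 305, 26, 10, 157], [227.0, 309.0])]
w2 [([244, 308, 125, 48, 3378], [296.0, 332.0])]
```

View pics/s1c.png

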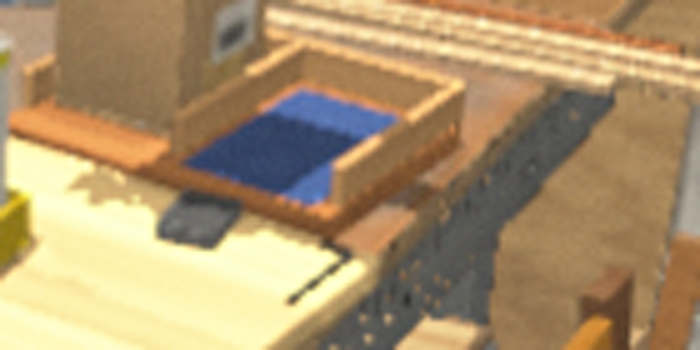

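```bash
cat > fit.py <<'E'
from h import *
import pickle
from scipy.optimize import least_squares
np.set_printoptions(precision=2,suppress=True)
w=pickle.load(open('w1.pkl','rb'));t=pickle.load(open('t1.pkl','rb'));t6=pickle.load(open('t6.pkl','rb'))
def corners(im,c):
    f=4
    im=cv2.resize(im,None,fx=f,fy=f,interpolation=cv2.INTER_CUBIC)
    m=cv2.inRange(cv2.cvtColor(im,cv2.COLOR_BGR2HSV),(105,100,30),(125,255,255))
    m=cv2.morphologyEx(m,cv2.MORPH_OPEN,np.ones((5,5)))
    k,lab,st,_=cv2.connectedComponentsWithStats(m)
    l=lab[c[1]*f,c[0]*f]; m=(lab==l).astype(np.uint8)
    cn=max(cv2.findContours(m,cv2.RETR_EXTERNAL,cv2.CHAIN_APPROX_NONE)[0],key=cv2.contourArea)
    q=cv2.approxPolyN(cn,4,ensure_convex=True).reshape(-1,2)
    return (q+.5)/f-.5
L=np.array([(-75,48),(75,48),(75,-48),(-75,-48)],float)
def model(v):
    c,s=np.cos(v[2]),np.sin(v[2])
    return np.c_[v[0]+c*L[:,0]-s*L[:,1],v[1]+s*L[:,0]+c*L[:,1],np.full(4,v[3])]
qs=[]
for n,p,c in (('w',w,(283,270)),('t6',t6,(425,245))):
    q=corners(p['color'],c)
    pr=proj(p,model([493,-77,np.radians(-81),20]))
    q=np.array([q[np.argmin(np.linalg.norm(q-x,axis=1))] for x in pr])
    qs.append((p,q)); 
    print(n,q.tolist(),'\n',(q-pr))
    for z in (14,20,26):
        f=least_squares(lambda v:(proj(p,model([*v,z]))-q).ravel(),[493,-77,-1.41])
        print(z,f.x[:2],np.degrees(f.x[2]),f.cost)
f=least_squares(lambda v:np.concatenate([(proj(p,model(v))-q).ravel() for p,q in qs]),[493,-77,-1.41,20])
print('joint',f.x,np.degrees(f.x[2]),f.cost)
E
python3 fit.py
```

```text
w [[319.375, 247.375], [301.125, 320.125], [248.875, 310.875], [261.625, 236.625]] 
 [[-0.51  0.23]
 [-0.55 -0.77]
 [ 0.95 -0.74]
 [ 1.06  0.8 ]]
14 [494.05 -80.72] -81.14284015938814 0.32477733111990287
20 [493.35 -76.81] -81.13445192045604 2.0742554862909643
26 [492.65 -72.91] -81.12582478484862 5.88416700017574
t6 [[394.875, 230.625], [449.375, 226.625], [456.375, 257.875], [400.375, 263.625]] 
 [[ 0.63  1.04]
 [-1.45  1.63]
 [-2.25 -1.92]
 [ 0.21 -1.39]]
14 [495.98 -76.54] -80.84945256262712 6.129069885089833
20 [493.54 -75.22] -80.83395300257112 7.3819137143930975
26 [491.11 -73.89] -80.81827183314842 8.79163158669771
joint [493.85 -77.32  -1.41  17.79] -81.03726451894822 9.594080405741025
```

Emit:
{"method": "apply_moves", "body": {"series": [[0, [-0.001, -0.003, 0], 0], [0, [-0.004, -0.008, 0], -0.005], [0, [-0.007, -0.0155, 0], -0.01], [0, [-0.0105, -0.0225, 0], -0.016], [0, [-0.013, -0.028, 0], -0.02]], "grip_force": 80}}

```text
time: 11.05
tool_pos: [491.7, 340.5, 48.3]
tcp_rot: [-179.6, -0.1, 103.0]
ft_force: [2.9, 3.3, 0.6]
finger_gap: 12.6
```

```bash
python3 - <<'E'
from h import *
p=snap('scene','scene7')
s=sense();print(s['tool_pos'],s['tcp_rot'],s['ft_force'],s['wrist_torque'])
im=p['color'];cv2.imwrite('pics/s7c.png',cv2.resize(im[120:280,240:450],None,fx=3.5,fy=3.5,interpolation=cv2.INTER_CUBIC))
E
```

```text
[491.50552511 339.96228767  48.22266619] [-1.79606498e+02 -5.79942336e-02  1.03015551e+02] [1.93341803 1.30700039 2.14692462] [ 0.21940979 -0.43804586  0.30323615]
```

View pics/s7c.png

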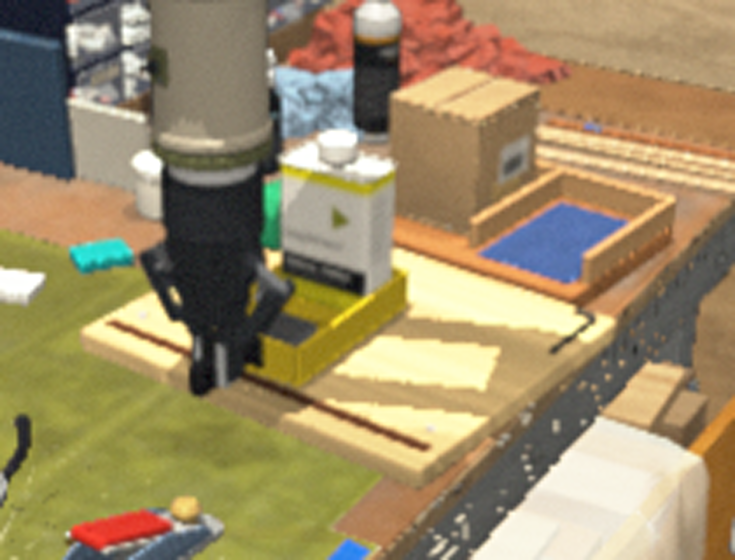

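Emit:
{"method": "apply_moves", "body": {"series": [[0, [-0.003, -0.006, 0], -0.004], [0, [-0.008, -0.016, 0], -0.012], [0, [-0.013, -0.028, 0], -0.019], [0, [-0.018, -0.039, 0], -0.027], [0, [-0.022, -0.048, 0], -0.033]]}}

```text
time: 11.72
tool_pos: [469.2, 291.2, 48.3]
tcp_rot: [-179.6, -0.1, 101.1]
ft_force: [1.9, 3.7, 0.8]
finger_gap: 12.4
```

Emit:
{"method": "apply_moves", "body": {"series": [[0, [-0.004, -0.009, 0], -0.006], [0, [-0.009, -0.02, 0], -0.014], [0, [-0.015, -0.032, 0], -0.022], [0, [-0.02, -0.044, 0], -0.03], [0, [-0.024, -0.053, 0], -0.037]]}}

```text
time: 12.35
tool_pos: [444.7, 237.3, 48.3]
tcp_rot: [-179.6, -0.1, 98.9]
ft_force: [1.5, 3.9, -0.3]
finger_gap: 12.7
```

```bash
python3 - <<'E'
from h import *
import pickle
s=sense();print(s['tool_pos'],s['tcp_rot'],s['ft_force'],s['wrist_torque'])
for n in ('scene','top','wrist'):
    p=snap(n,n+'8');pickle.dump(p,open(n+'8.pkl','wb'))
    im=p['color']
    if n=='scene': cv2.imwrite('pics/s8c.png',cv2.resize(im[110:250,270:480],None,fx=3.5,fy=3.5,interpolation=cv2.INTER_CUBIC))
    if n=='top': cv2.imwrite('pics/t8c.png',cv2.resize(im[155:315,230:480],None,fx=3.2,fy=3.2,interpolation=cv2.INTER_CUBIC))
E
```

```text
[444.73867947 237.29312152  48.25675675] [-1.79597262e+02 -5.64510926e-02  9.89195096e+01] [ 1.54568575  3.85087059 -0.30471541] [ 0.70010942 -0.5764568   0.40405986]
```

View pics/s8c.png

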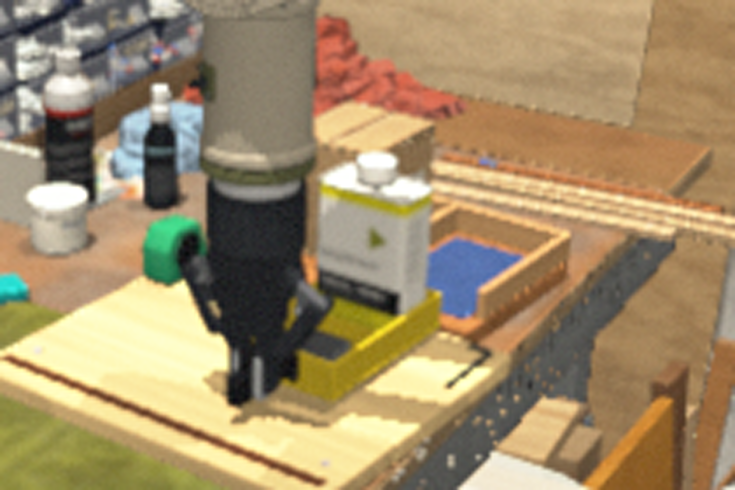

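View pics/t8c.png

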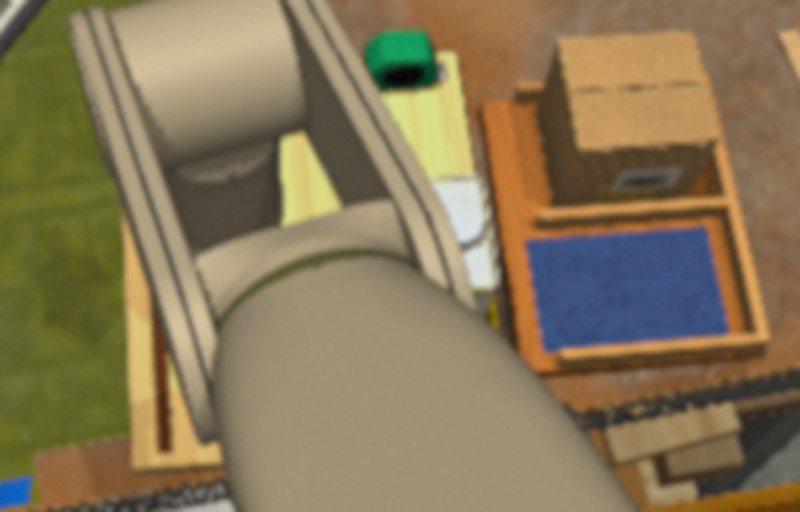

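View pics/wrist8.png

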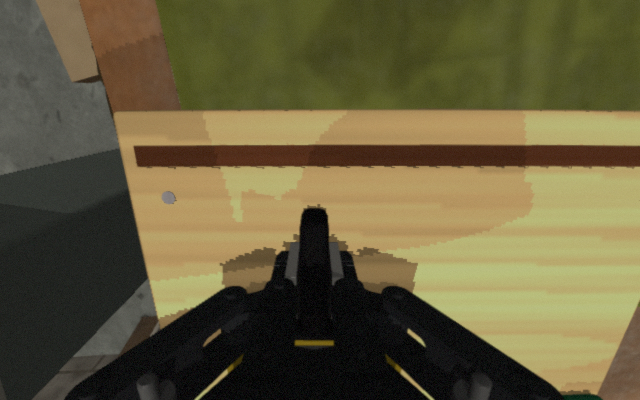

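```bash
cat > ov.py <<'E'
from h import *
import pickle,sys
def frame(o,yaw):
    c,s=np.cos(np.radians(yaw)),np.sin(np.radians(yaw))
    return lambda P:np.array([(o[0]+c*x-s*y,o[1]+s*x+c*y,o[2]+z) for x,y,z in P])
LIN=[(-75,48,0),(75,48,0),(75,-48,0),(-75,-48,0)]
RAIL1=[(-72,-54,28),(82,-54,28)];RAIL2=[(-72,54,28),(82,54,28)]
RIM=[(-82,49,42),(82,49,42),(82,-49,42),(-82,-49,42)]
BOT=[(-82,-49,4),(82,-49,4)]
def overlay(p,co,cy,lo,ly,fn,box,f):
    x0,y0,x1,y1=box
    im=cv2.resize(p['color'][y0:y1,x0:x1],None,fx=f,fy=f,interpolation=cv2.INTER_CUBIC)
    def dr(X,col,cl):
        q=((proj(p,X)-[x0,y0]+.5)*f).astype(np.int32)
        cv2.polylines(im,[q],cl,col,1,cv2.LINE_AA)
    C=frame(co,cy);B=frame(lo,ly)
    dr(C(RIM),(0,0,255),True)
    dr(B(LIN),(255,255,0),True);dr(B(RAIL1),(255,0,255),False);dr(B(RAIL2),(255,0,255),False)
    cv2.imwrite('pics/'+fn+'.png',im)
E
python3 - <<'E'
from ov import *
p=pickle.load(open('scene8.pkl','rb'))
u=np.array([np.cos(np.radians(-81.1)),np.sin(np.radians(-81.1))])
o=np.array([444.7,237.3])+118.5*u; print(o)
overlay(p,(*o,20),-81.1,(493.8,-77.5,18),-81.0,'ov8',(330,140,450,250),6)
p=pickle.load(open('top8.pkl','rb'))
overlay(p,(*o,20),-81.1,(493.8,-77.5,18),-81.0,'ov8t',(360,200,480,290),6)
E
```

```text
[463.03318078 120.22675591]
```

View pics/ov8.png

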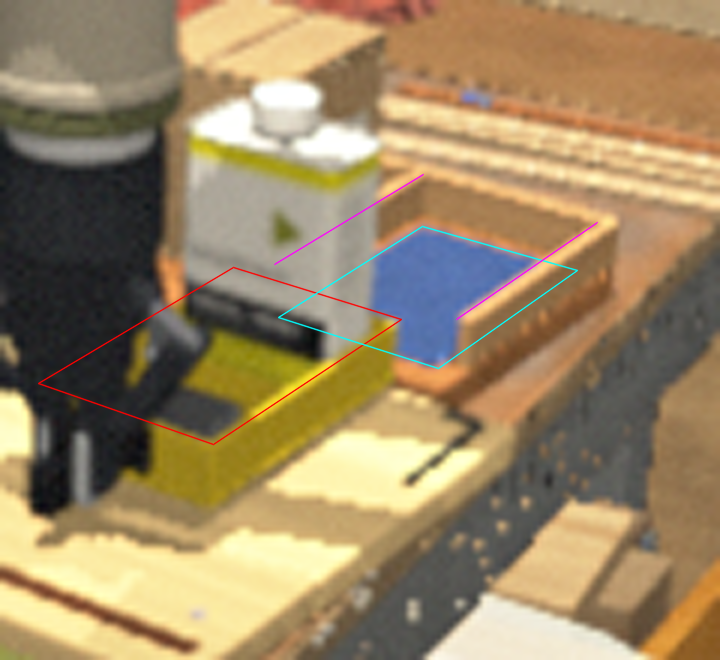

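View pics/ov8t.png

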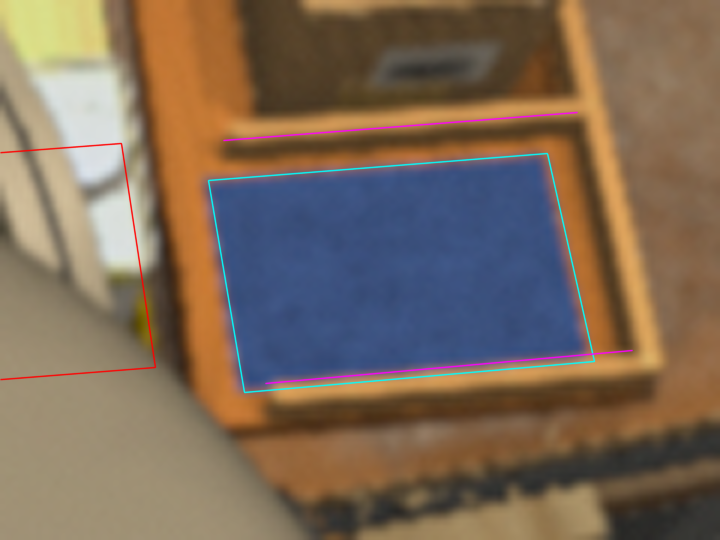

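Emit:
{"method": "apply_moves", "body": {"series": [[0, [0.001, -0.004, 0], 0], [0, [0.002, -0.012, 0], 0], [0, [0.003, -0.021, 0], 0], [0, [0.005, -0.031, 0], 0], [0, [0.006, -0.04, 0], 0]]}}

```text
time: 13.12
tool_pos: [450.8, 197.5, 48.2]
tcp_rot: [-179.5, -0.1, 98.9]
ft_force: [-0.4, 6.7, 2.8]
finger_gap: 12.5
```

```bash
python3 - <<'E'
from ov import *
s=sense();print(s['tool_pos'],s['tcp_rot'],s['ft_force'],s['wrist_torque'])
p=snap('scene')
u=np.array([np.cos(np.radians(-81.1)),np.sin(np.radians(-81.1))])
o=s['tool_pos'][:2]+118.5*u; print(o)
overlay(p,(*o,20),-81.1,(493.3,-78,18),-81.0,'ov9',(330,140,450,250),6)
E
```

```text
[450.76872201 197.48138878  48.2434662 ] [-1.79540106e+02 -5.75475157e-02  9.89248730e+01] [-0.44263452  6.65882515  2.82456444] [ 0.93760957 -0.16165716  0.1325108 ]
[469.10190279  80.40814468]
```

View pics/ov9.png

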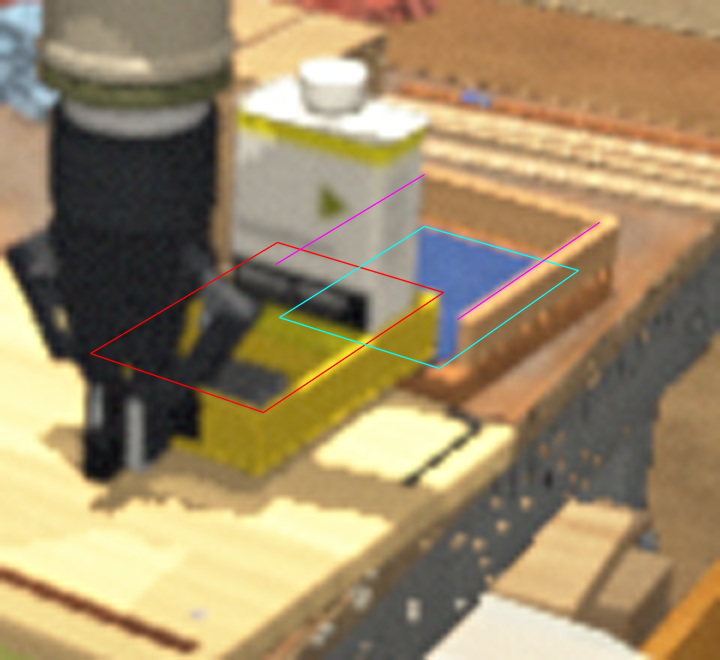

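Emit:
{"method": "apply_moves", "body": {"series": [[0, [0.001, -0.004, 0], 0], [0, [0.002, -0.012, 0], 0], [0, [0.003, -0.02, 0], 0], [0, [0.005, -0.03, 0], 0], [0, [0.006, -0.038, 0], 0]]}}

```text
time: 13.8
tool_pos: [456.9, 159.2, 48.3]
tcp_rot: [-179.5, -0.1, 98.9]
ft_force: [0.0, 5.8, 3.2]
finger_gap: 12.9
```

```bash
python3 - <<'E'
from ov import *
s=sense();print(s['tool_pos'],s['tcp_rot'],s['ft_force'],s['wrist_torque'])
p=snap('scene')
u=np.array([np.cos(np.radians(-81.1)),np.sin(np.radians(-81.1))])
o=s['tool_pos'][:2]+118.5*u; print(o)
overlay(p,(*o,20),-81.1,(493.3,-78,18),-81.0,'ov10',(330,140,450,250),6)
p=snap('top')
overlay(p,(*o,20),-81.1,(493.3,-78,18),-81.0,'ov10t',(360,200,480,290),6)
E
```

```text
[456.88639287 159.1538046   48.29096256] [-1.79527789e+02 -7.94032330e-02  9.89301422e+01] [0.0224746  5.82136172 3.2424338 ] [ 1.11969761 -0.19103411  0.17312823]
[475.21957365  42.08056051]
```

View pics/ov10.png

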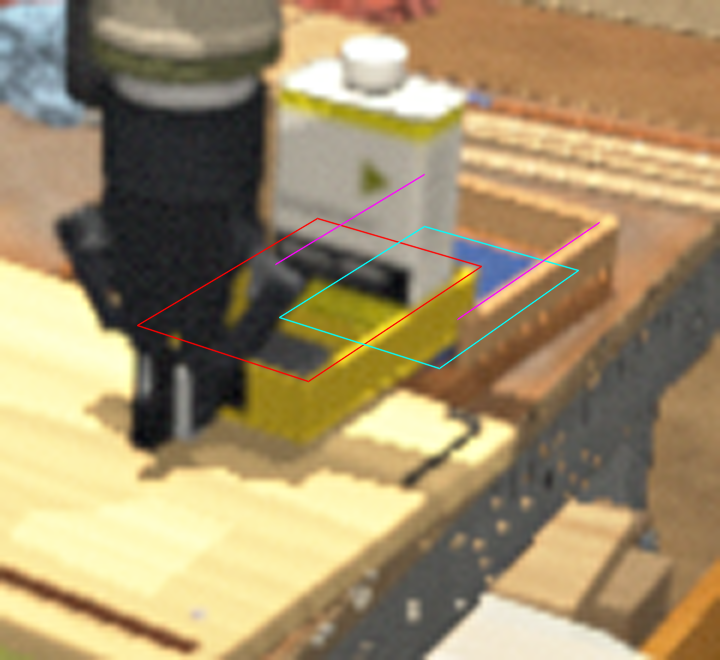

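View pics/ov10t.png

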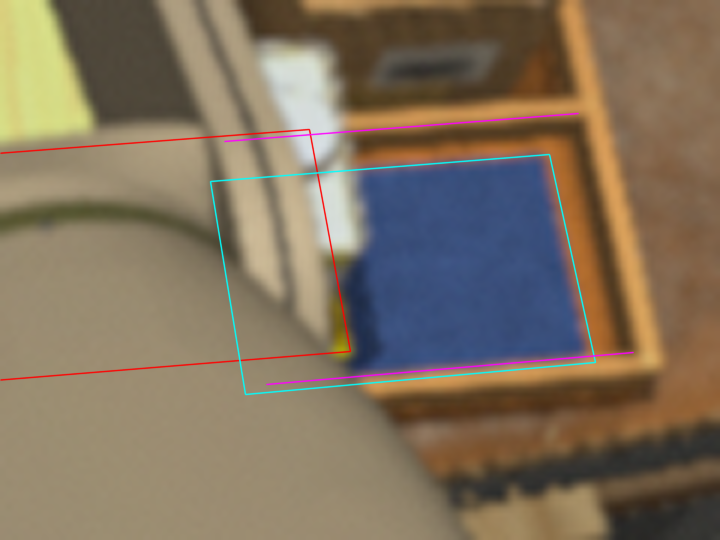

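Emit:
{"method": "apply_moves", "body": {"series": [[0, [0.001, -0.004, 0], 0], [0, [0.002, -0.012, 0], 0], [0, [0.003, -0.021, 0], 0], [0, [0.005, -0.031, 0], 0], [0, [0.006, -0.04, 0], 0]]}}

```text
time: 14.52
tool_pos: [463.0, 119.1, 48.3]
tcp_rot: [-179.5, -0.1, 98.9]
ft_force: [-1.7, 5.9, 3.2]
finger_gap: 12.6
```

Emit:
{"method": "apply_moves", "body": {"series": [[0, [0.001, -0.004, 0], 0], [0, [0.002, -0.012, 0], 0], [0, [0.003, -0.021, 0], 0], [0, [0.005, -0.031, 0], 0], [0, [0.006, -0.04, 0], 0]]}}

```text
time: 15.15
tool_pos: [468.7, 79.6, 48.1]
tcp_rot: [-179.5, -0.1, 98.9]
ft_force: [0.1, 6.1, 1.4]
finger_gap: 12.3
```

```bash
python3 - <<'E'
from ov import *
s=sense();print(s['tool_pos'],s['tcp_rot'],s['ft_force'],s['wrist_torque'])
p=snap('scene')
u=np.array([np.cos(np.radians(-81.1)),np.sin(np.radians(-81.1))])
o=s['tool_pos'][:2]+118.5*u; print(o)
overlay(p,(*o,20),-81.1,(493.3,-78,18),-81.0,'ov11',(330,140,450,250),6)
p=snap('top')
overlay(p,(*o,20),-81.1,(493.3,-78,18),-81.0,'ov11t',(360,200,480,290),6)
E
```

```text
[468.7371281   79.61144181  48.1146938 ] [-1.79484846e+02 -1.35093026e-01  9.89366410e+01] [0.0864269  6.05953616 1.3953766 ] [ 0.88016214 -0.18486713  0.17652497]
[487.07030888 -37.46180228]
```

View pics/ov11.png

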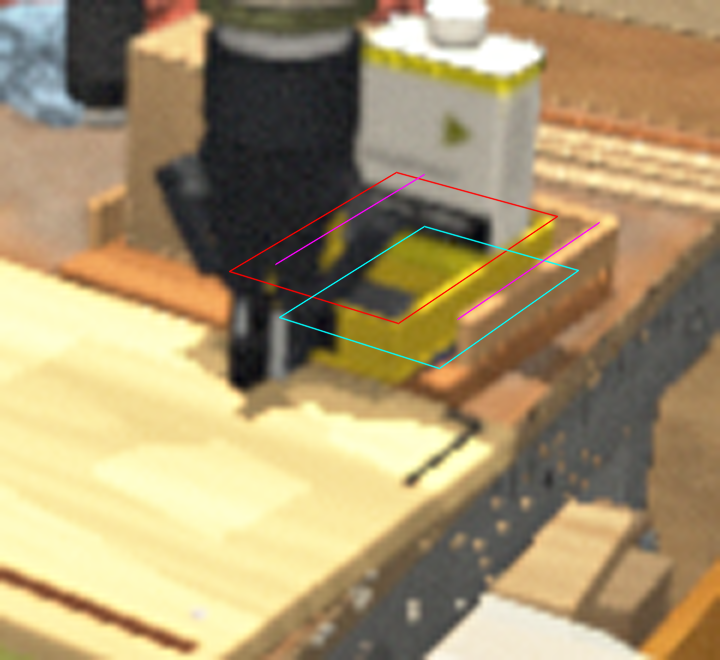

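View pics/ov11t.png

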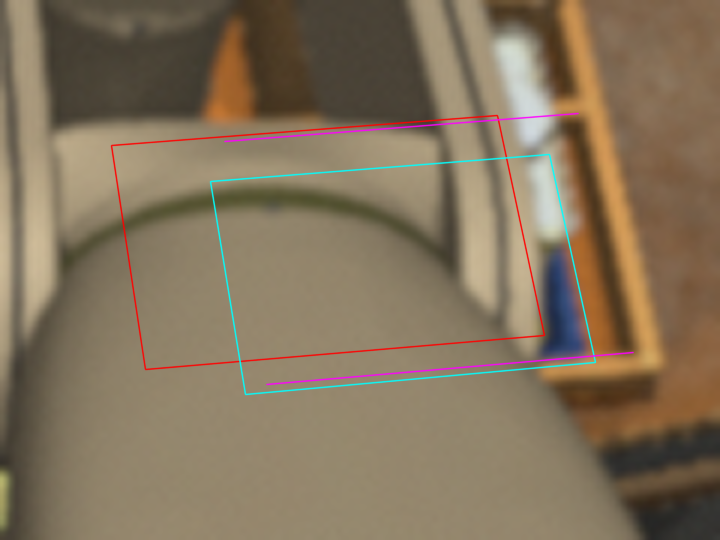

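Emit:
{"method": "apply_moves", "body": {"series": [[0, [0.001, -0.004, 0], 0], [0, [0.002, -0.011, 0], 0], [0, [0.003, -0.019, 0], 0], [0, [0.004, -0.026, 0], 0], [0, [0.005, -0.031, 0], 0]]}}

```text
time: 15.88
tool_pos: [473.7, 48.4, 48.0]
tcp_rot: [-179.5, -0.1, 98.9]
ft_force: [-1.2, 6.4, 3.1]
finger_gap: 12.3
```

Emit:
{"method": "apply_moves", "body": {"series": [[0, [0, -0.002, 0], 0], [0, [0.001, -0.004, 0], 0], [0, [0.001, -0.006, 0], 0]]}}

```text
time: 16.25
tool_pos: [474.5, 43.3, 48.1]
tcp_rot: [-179.4, -0.2, 98.9]
ft_force: [-0.4, 6.6, 3.4]
finger_gap: 12.7
```

Emit:
{"method": "apply_moves", "body": {"series": [[0, [0, -0.002, 0], 0], [0, [0.001, -0.004, 0], 0]]}}

```text
time: 16.5
tool_pos: [475.2, 40.3, 48.0]
tcp_rot: [-179.4, -0.3, 98.9]
ft_force: [-1.9, 7.1, 4.9]
finger_gap: 12.7
```

Emit:
{"method": "apply_moves", "body": {"series": [[0, [0, -0.002, 0], 0], [0, [0.001, -0.004, 0], 0]]}}

```text
time: 16.75
tool_pos: [475.9, 37.4, 48.1]
tcp_rot: [-179.4, -0.3, 99.0]
ft_force: [-2.6, 6.3, 5.4]
finger_gap: 12.4
```

Emit:
{"method": "apply_moves", "body": {"series": [[0, [0, -0.002, 0], 0], [0, [0, -0.003, 0], 0]]}}

```text
time: 17.0
tool_pos: [475.9, 37.0, 48.2]
tcp_rot: [-179.4, -0.6, 99.0]
ft_force: [-0.1, 19.3, 3.7]
finger_gap: 12.3
```

```bash
python3 - <<'E'
from ov import *
s=sense();print(s['tool_pos'],s['tcp_rot'],s['ft_force'],s['wrist_torque'])
p=snap('scene')
u=np.array([np.cos(np.radians(-81.1)),np.sin(np.radians(-81.1))])
o=s['tool_pos'][:2]+118.5*u; print(o)
overlay(p,(*o,20),-81.1,(493.3,-78,18),-81.0,'ov12',(330,140,450,250),6)
p=snap('top')
overlay(p,(*o,20),-81.1,(493.3,-78,18),-81.0,'ov12t',(360,200,480,290),6)
E
```

```text
[475.94236249  36.96986114  48.21007562] [-179.41601555   -0.55914994   98.97876308] [-0.09869703 19.34968869  3.73468303] [ 2.69254827 -0.42854899  0.00976383]
[494.27554326 -80.10338295]
```

View pics/ov12.png

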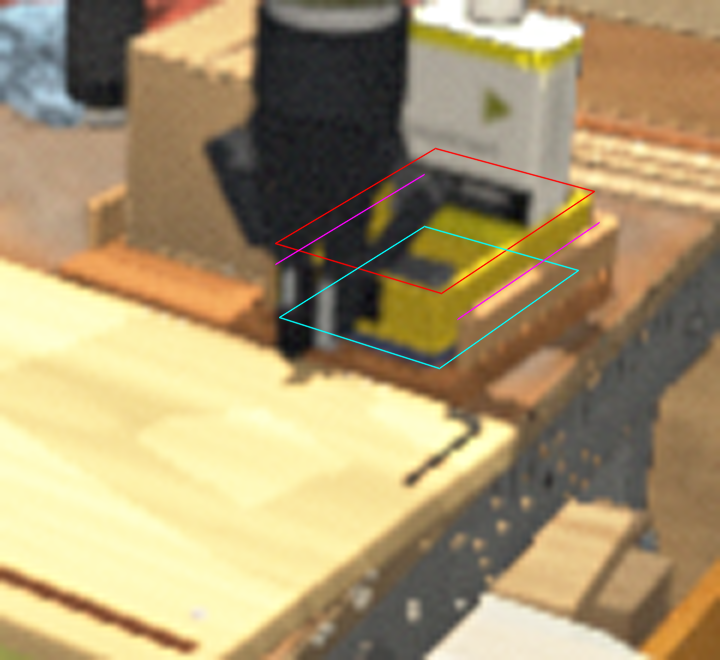

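View pics/ov12t.png

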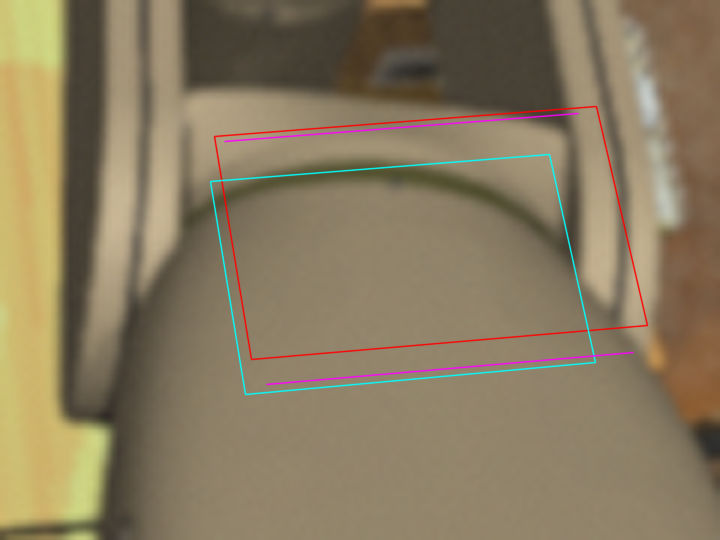

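Emit:
{"method": "apply_moves", "body": {"series": [[0, [0, 0, 0], 0], [0.15, [0, 0, 0], 0], [0.25, [0, 0, 0], 0], [0.4, [0, 0, 0], 0], [0.5, [0, 0, 0], 0]]}}

```text
time: 17.73
tool_pos: [475.6, 36.8, 47.9]
tcp_rot: [-179.4, -0.6, 99.0]
ft_force: [0.0, -0.3, 0.0]
finger_gap: 42.8
```

Emit:
{"method": "apply_moves", "body": {"series": [[0.5, [0, 0, 0.005], 0], [0.5, [0, 0, 0.02], 0], [0.5, [0, 0, 0.05], 0], [0.5, [-0.005, 0.03, 0.09], 0], [0.5, [-0.01, 0.06, 0.13], 0]]}}

```text
time: 18.35
tool_pos: [465.6, 97.2, 180.4]
tcp_rot: [-179.4, -0.6, 98.9]
ft_force: [0.8, 0.9, -0.3]
finger_gap: 42.6
```

```bash
python3 - <<'E'
from ov import *
s=sense();print(s['tool_pos'],s['tcp_rot'],s['ft_force'],s['wrist_torque'])
p=snap('scene');
overlay(p,(494,-80,20),-81.1,(493.3,-78,18),-81.0,'ov13',(330,140,450,250),6)
p=snap('wrist','wrist13');pickle.dump(p,open('w13.pkl','wb'))
E
```

```text
[465.57358193  97.24517622 180.40997146] [-179.43952261   -0.55002954   98.90296627] [ 0.81038592  0.8802274  -0.31139418] [ 0.01430359 -0.03441506  0.0652801 ]
```

View pics/ov13.png

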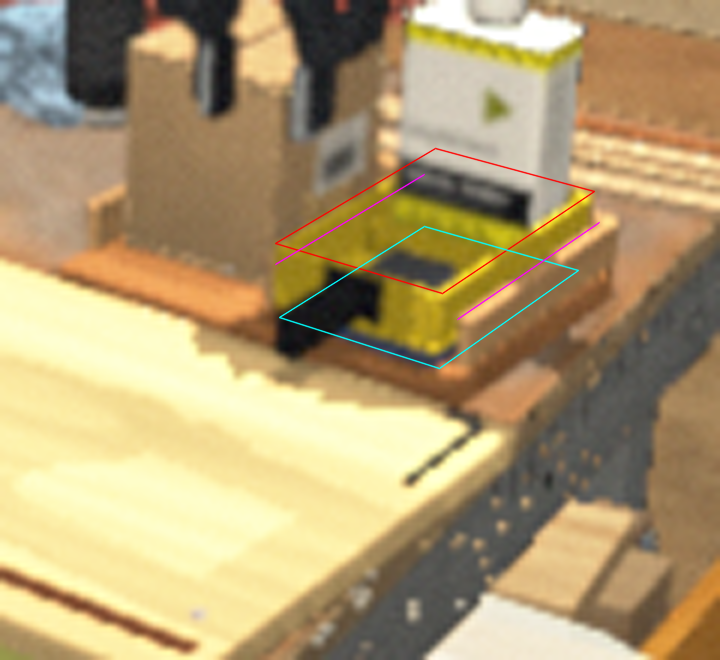

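View pics/wrist13.png

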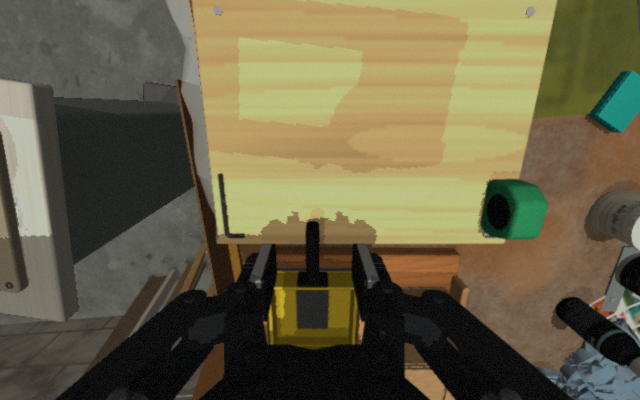

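Emit:
{"method": "apply_moves", "body": {"series": [[0.5, [-0.01, 0.02, 0.05], 0], [0.5, [-0.02, 0.05, 0.1], 0], [0.5, [-0.03, 0.09, 0.13], 0], [0.5, [-0.03, 0.1, 0.13], 0]]}}

```text
time: 18.95
tool_pos: [439.1, 201.2, 318.5]
tcp_rot: [179.7, -0.6, 99.2]
ft_force: [-0.4, 0.0, -1.1]
finger_gap: 42.5
```

```bash
python3 - <<'E'
from ov import *
p=snap('wrist','wrist14');pickle.dump(p,open('w14.pkl','wb'))
overlay(p,(494,-80,20),-81.1,(493.3,-78,18),-81.0,'ov14',(200,180,440,360),3.3)
E
```

Emit:
{"method": "apply_moves", "body": {"series": [[0.5, [-0.03, 0.05, 0], 0.1], [0.5, [-0.06, 0.1, 0], 0.2], [0.5, [-0.09, 0.15, 0], 0.3], [0.5, [-0.12, 0.2, 0], 0.4], [0.5, [-0.15, 0.25, 0], 0.5]]}}

```text
time: 19.62
tool_pos: [288.1, 451.0, 314.1]
tcp_rot: [-180.0, -0.5, 128.0]
ft_force: [1.2, -0.1, -1.3]
finger_gap: 42.5
```

```bash
python3 - <<'E'
from ov import *
p=snap('top','top15');pickle.dump(p,open('t15.pkl','wb'))
overlay(p,(494,-80,20),-81.1,(493.3,-78,18),-81.0,'ov15',(360,190,480,290),6)
E
```

```text
(no output)
```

View pics/ov14.png

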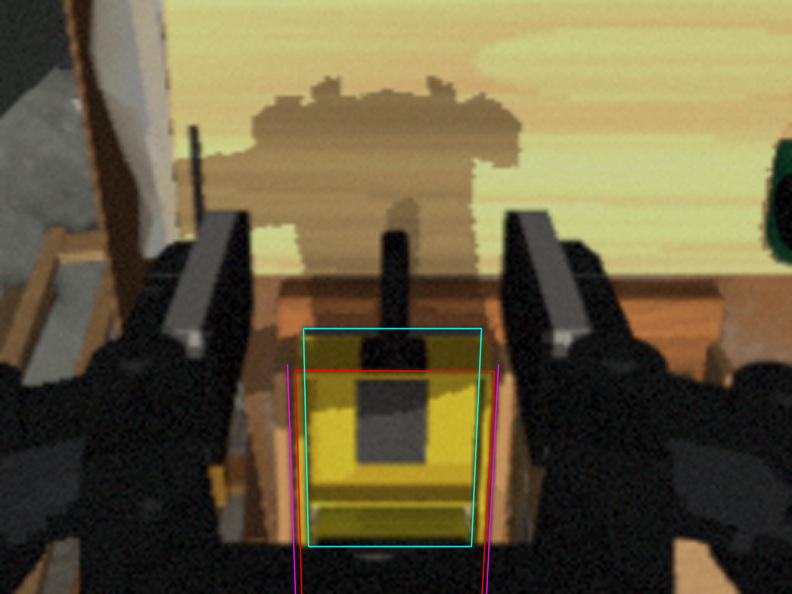

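View pics/ov15.png

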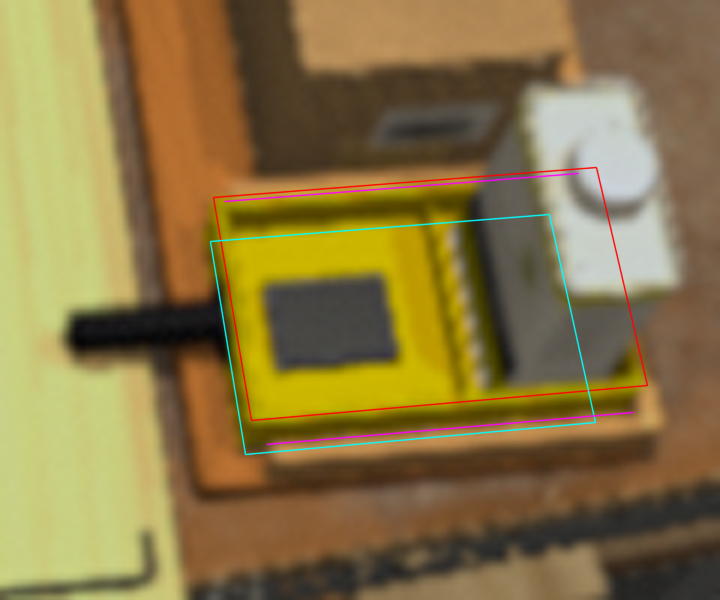

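View pics/top15.png

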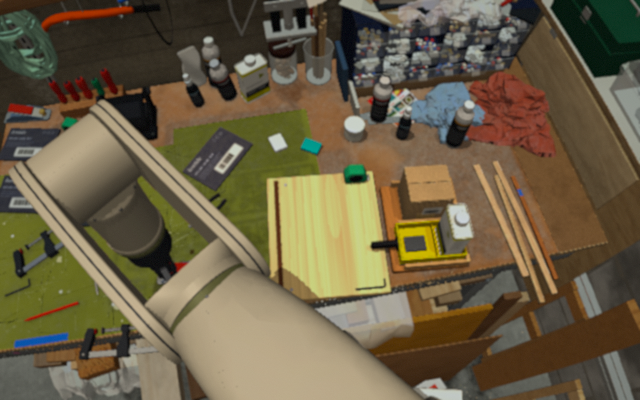

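```bash
python3 - <<'E'
from ov import *
s=sense();print(s['time'],s['ft_force'])
print(hand_in())
E
```

```text
19.675 [-5.50801278 -1.02222599 -1.00313466]
the job is handed in; nothing more can be done
None
```

The job is handed in at about 19.7 s on the robot clock. The grey pad lies flat in the caddy's rear well. The caddy is in the blue-lined bay against the stop, with the tin upright.

**What I did:**
- I picked the pad off the board, lowered it into the well until I felt contact (12 N), and released it.
- I then gripped the black handle, slid the caddy sideways and turned it about 5° to line up with the bay.
- I pushed it over the step until the force rose from about 6 N to 19 N against the stop. After that I released the handle and backed away.

**Last checks:**
- **Position:** The wrist, top and scene views put the caddy straight between the rails, within about 2–3 mm of home. That is the limit of the measurement.
- **Force:** The wrist force was near zero after release. It read −5.5 N in x at hand-in, just after a fast retreat with the arm in free air, so I put it down to motion.
- **Other items:** The tape measure and hex key look unmoved in the last top view. I did not check the block plane and flush cutters at the end because the arm hid them. I never worked near them.

**Disagreement:** Heights measured from the pictures were noisy. The bay floor came out anywhere from about 14 to 20 mm, so I never fixed its step against the board. I relied on contact force and on the arm's give when crossing.

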